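# Unlock the cash box and hold the key turned

## Task

The stapler is lying over the lock of the green cash box: stand it upright on the bare table, clear of the box. Then take the red-headed key out of its wooden stand, push it fully home into the lock (the pins are sticky, so press firmly and wiggle it if it catches) and turn it a quarter turn clockwise. The lock springs back, so finish still gripping the key, holding it in and turned so that I can open the lid; leave the sticker roll, the ink pad and the marker where they are.

Things in the scene. Friction and masses are not known exactly. Their poses are not given: they have to be found in the camera images.
- lock_box: Green steel cash box, 150 (x) x 200 (y) x 80 mm high, fixed to the table. Origin: centre of its underside; its flat lid is 80 mm above. z up.
- keyhole (a point): Centre of the keyhole's mouth on the lid's flat top, z 80 mm, 20 mm from the box's centre towards its -x side. Axes as the box; x along the slot. Slot 18.5 (x) x 7.5 mm (y), 2.5 mm chamfer, in a fixed steel plate 7.5 mm thick; under it the turning plug with a 17.6 x 6.6 mm slot, in line when locked. A black pointer turns with the plug from the red dot (+x side, locked) to the green dot (-y side, turned).
- plug (a joint): Turn of the lock plug, rad: 0 locked (at the start), grows clockwise seen from above, stop at 1.6; 1.25 or more counts as a quarter turn. A spring (0.05 N m per rad) turns it back when let go. The key has 0.1 rad of play in it and can turn only in its last 2.5 mm of depth. Two pairs of sticky pins, 14 and 22 mm below the lid top, resist the key's tip by some 4 to 12 N on the way down.
- key_stand: Wooden block 60 (x) x 50 (y) x 44 mm high with a 66 x 56 mm foot, fixed to the table; origin centre of its underside. The key stands in its 18.5 x 7.5 mm slot, 34 mm deep, long side along x. The table from x 0.34 to 0.60, y 0.13 to 0.40 m is bare but for this stand.
- key_grip (a point): Centre of the flat red head of the upright key, where to grip. z up along the key, x along the head's width. Head 34 (x) x 10 (y) x 40 mm (z): grip across the 10 mm, along y. Weight 40 g. The key's tip lies 58 mm below this point. It stands in its stand, collar on the stand's top, and fits the lock either way round (half turn).
- key_collar (a point): Centre of the underside of the key's steel collar (20 mm diameter, 4 mm high), 28 mm below key_grip and 30 mm above the tip. Below it a round shank 5.6 mm thick, then a bit 16 (x) x 5 (y) mm, 20 mm high, lower end rounded. Fully home, the collar rests on the lock's plate and this point coincides with the keyhole point.
- stapler_mid (a point): Middle of the red and white stapler, 28 mm above its underside; 130 mm long (y), 30 mm wide (x), 56 mm high, 0.19 kg. z up. Its top arm (22 mm wide, from 4 to 28 mm above this point) is gripped across x; the base plate below is 30 mm wide, 8 mm high. At the start it stands on the box's lid.
- label_roll_mid (a point): Bystander: roll of white stickers standing on end, 64 mm diameter, 38 mm high; its centre. Leave it.
- ink_pad_mid (a point): Bystander: closed black ink pad 65 x 98 x 20 mm; its centre. Leave it.
- marker_black_mid (a point): Bystander: marker with black cap lying flat, 138 mm long (y), 18 mm thick; its centre. Leave it.
There are look-alikes about, which are no part of the job. Of the things that look like the part that bears stapler_mid, the largest one is meant.

How it is judged:
On the way, in this order (a step that is already met when the one before it is completed fails the run):
1. the stapler stands upright on the table, off the box, let go (height (world z) of stapler_mid below 0.036 m and angle between stapler_mid's own z axis and vertical below 0.15 rad and contact force between the fingers and stapler below 0.1 N), for 0.2 s.
2. the key is fully home in the lock, which is not yet turned (z of key_collar in the frame of keyhole below 0.003 m and horizontal distance between key_collar and keyhole below 0.004 m and angle between key_grip's own z axis and vertical below 0.12 rad and value of joint plug below 0.3 rad), for 0.1 s.
At the end, for the whole second after the job is handed in: Key fully in the lock (collar within 3 mm of the plate and 4 mm of the axis, upright to 0.12 rad), plug held turned at least 1.25 rad by the gripper, which still grips the key (over 1 N); the stapler stands still and upright (0.15 rad) on the table, off the box, let go (all of step 1 and z of key_collar in the frame of keyhole below 0.003 m and horizontal distance between key_collar and keyhole below 0.004 m and angle between key_grip's own z axis and vertical below 0.12 rad and value of joint plug above 1.25 rad and contact force between the fingers and key above 1 N and linear speed of stapler below 0.02 m/s); the arm keeps its last pose, push and grip.
It fails at once if the white sticker roll is moved by more than 3 cm (distance of label_roll_mid from where it was at the start of the episode above 0.03 m).
It fails at once if the black ink pad is moved by more than 3 cm (distance of ink_pad_mid from where it was at the start of the episode above 0.03 m).
It fails at once if the black marker is moved by more than 3 cm (distance of marker_black_mid from where it was at the start of the episode above 0.03 m).
It also fails if it takes over 72 s, if anything falls off the work surface, if the arm or the gripper's body presses on something with over 40 N, if the wrist force passes 120 N, or if a joint passes its speed limit or range.

## Robot

A 6-joint arm with a two-finger parallel gripper is mounted at the origin on a cart in front of the work surface, level with it; the furniture and walls round the work are solid. World frame = base frame: x ahead of the robot, y to its left, z up, the work surface at z = 0. Lengths are in m, angles in rad, forces in N, time in s.
With the tool pointing down it reaches from about 0.3 to 0.775 m from the base axis. Payload 14.6 kg.
Tool frame: the origin (TCP) lies at the very end of the fingers, on their centre line; the grasp point (between the pads) lies 19 mm behind it; z points along the fingers, y is the line along which they close (so a half turn about z gives the same grasp; the last joint's range is limited). The gripper opens to 94 mm and grips with 3 to 60 N. Pads are 16 mm wide; open, the fingers measure 119 mm over their backs; the gripper's body (75 mm by 177 mm) begins 78 mm behind the grasp point.
Start: joints at [1.077, 0.3, 1.521, -0, 1.321, -0.067], TCP at [0.228, 0.501, 0.205] pointing down, gripper open.
Joint ranges: [-3.03, 3.03], [-0.79, 2.21], [0.23, 2.52], [-1.04, 4.18], [0, 3.07], [-2.55, 2.55]. Speed limits (rad/s): [2.22, 2.22, 2.57, 3.14, 3.14, 3.14].

## Interface

Orientations are given as [roll, pitch, yaw] about the fixed x, y, z axes, in that order (R = Rz(yaw) Ry(pitch) Rx(roll)).
In Python, from station import * gives the robot as it stands.
- The arm moves only by the tool jog_arm, never from a script. Its argument "rows" is a list of rows, each a list of 3 entries, a list of its own where there are three numbers: the shift along the tool's x, y, z in m, then the turn about the tool's z in degrees, then the finger opening in m, from 0 to 0.094. A call has 1 to 12 rows; each row shifts and turns the commanded pose from where the row before left it, along the tool's axes as they then stand; what a row does not reach is not made up. A row lasts 1/12 s, in which the tool goes at most 41.7 mm and 7.16 degrees, less where a joint would pass 70% of its speed; a pose out of reach is approached as far as the arm can. A call is refused whole if a number of a shift passes 0.0417 or a number of a turn 7.16, either way. A call with a gripper value outside its range is refused whole. The fingers move at their own pace and stop on an object; "squeeze" is the grip in N (left out, the last holds). Time passes only in rows, so rows that do not move let the fingers close. It gives the time, the measured TCP pose, the force, the opening and the grip force at its end, in the units of the state.
- get_obs(): the state, without advancing time (a new reading comes with each control period).
- camera(name): name is "scene" or "top" or "wrist"; returns a dict with "image" (420x560x3 uint8, red, green, blue), "range_z" (420x560 float32, m along the optical axis (not along the pixel's ray), 0 where there is no reading), "K" (3x3 intrinsics, pixels), "world_from_camera" (4x4, takes a point from camera to world coordinates); the wrist camera has in their place "T_tool_cam" (4x4, takes a point from camera to tool coordinates, whose origin is the TCP and whose axes are the flange's). Camera axes: x right, y up, looking along -z (the intrinsics and any distortion apply to the point x, -y, -z); pixel columns grow to the right and rows downward; lengths in m; the calibration is good to about 2 mm. The wrist camera is an equidistant fisheye: a pixel r from the principal point sees the ray r / f radians off the axis. A picture is of the moment at which its call begins: read the wrist's pose just before it.
- hand_in(): hands the job in; it is judged then, once.
Trained networks look in a picture, given as the dict that the camera call returned (one of the last four; its "shot" number tells which), for a name from the list of things; names that differ only in an ending like _2 or _b are one class to them, and where a whole thing is asked for, a point or a joint stands for the part that bears it (a point fixed in the world has none). Each returns a list of dicts, best first, with "p" (0 to 1); they miss things now and then, are a little off and sometimes report something else, mostly with a low value. They report only what shows in the picture. A call takes as long as a camera call. They do not tell look-alikes from the thing itself.
- search_frame(label, picture): "at" ([column, row] as shares, 0 to 1, of the picture: columns of its width, rows of its height, amid what is visible of it).
- spot_point(label, picture): "at" ([column, row] as shares, 0 to 1, of the picture: columns of its width, rows of its height: a listed point, or the origin of a listed thing).
The state is a dict: "time_s": time; "qpos": joint angles; "joint_vel": joint speeds; "tau": joint torques, N m; "ee_pos": TCP position; "eef_rot": TCP orientation; "force": force on the tool from outside, world axes, zero at the start; "moment": the same for the moment, N m; "grip_width": finger opening in m; "grip_force": force on a finger pad.
Only numpy, scipy, OpenCV 4.12 (cv2) and the standard library are available. Lean on these libraries where they do the work, as an engineer would, in place of code of your own. Each camera call takes 0.05 s, during which the arm holds its last target. There are 200 camera calls.

## Working session

There is one attempt and no reset: what is moved stays moved. The work goes in short steps, Python scripts to look and compute and a tool call to move; the robot and the scene stay as the last step left them, time stands still between calls to the robot, and variables do not carry over. Pictures are saved under pics/ and viewed, at most 10 in all, crops included, and the job is handed in when it is done.

Besides the shell and the picture viewer there is one more tool, called after "Request:" by a JSON object that holds its "name" and its "arguments", one argument or row to a line. jog_arm: Moves the arm, as the interface text tells. Its arguments: {"type":"object","properties":{"rows":{"type":"array","items":{"type":"array"}},"squeeze":{"type":"number"}},"required":["rows"]}

```bash
ls; mkdir -p pics; cat > h.py <<'E'
from station import *
import numpy as np, cv2
from scipy.spatial.transform import Rotation as R
def ray(c,u,v):
    K=c["K"]; return np.array([(u-K[0,2])/K[0,0],-(v-K[1,2])/K[1,1],-1.])
def world(c,u,v,z=None):
    T=c["world_from_camera"]; d=ray(c,u,v)
    if z is None:
        r=c["range_z"][int(v),int(u)]; return T[:3,:3]@(d*r)+T[:3,3]
    w=T[:3,:3]@d; return T[:3,3]+w*(z-T[2,3])/w[2]
E
cat > a.py <<'E'
from h import *
np.set_printoptions(precision=4,suppress=True)
o=get_obs(); print(o["time_s"],o["ee_pos"],o["eef_rot"],o["force"])
for n in ("top","scene"):
    c=camera(n); cv2.imwrite(f"pics/{n}0.png",c["image"][:,:,::-1])
    for l in ("lock_box","keyhole","key_stand","key_grip","key_collar","stapler_mid","label_roll_mid","ink_pad_mid","marker_black_mid"):
        for d in spot_point(l,c)[:3]:
            u,v=d["at"][0]*560,d["at"][1]*420
            print(n,l,round(d["p"],2),int(u),int(v),world(c,u,v) if 0<=u<560 and 0<=v<420 else "")
E
python3 a.py
```

```text
pics
0.0 [0.2276 0.5004 0.2049] [-3.1404 -0.      2.7148] [-0.4316 -0.0791  0.1349]
top lock_box 0.75 403 238 [ 0.4479 -0.2714  0.1316]
top keyhole 0.97 408 248 [ 0.4278 -0.2838  0.1176]
top key_stand 0.8 174 224 [0.4885 0.2267 0.0476]
top key_grip 0.63 166 220 [0.4918 0.2321 0.0916]
top key_grip 0.24 183 160 [0.6494 0.2182 0.0147]
top key_collar 0.5 172 223 [0.4908 0.2299 0.0558]
top stapler_mid 0.87 402 162 [ 0.6326 -0.3025  0.0356]
top stapler_mid 0.75 392 311 [ 0.2909 -0.2663  0.0365]
top stapler_mid 0.63 405 240 [ 0.4431 -0.2741  0.1309]
top label_roll_mid 0.79 324 149 [ 0.676  -0.1235 -0.0012]
top label_roll_mid 0.17 183 159 [0.6517 0.2186 0.0169]
top ink_pad_mid 0.7 182 157 [0.6565 0.2207 0.0171]
top ink_pad_mid 0.51 167 219 [0.4944 0.2311 0.088 ]
top marker_black_mid 0.85 258 140 [0.6952 0.0364 0.0156]
scene lock_box 0.98 326 307 [ 0.4159 -0.3588  0.0795]
scene keyhole 0.95 322 289 [ 0.4159 -0.3396  0.1189]
scene key_stand 0.54 246 180 [0.4795 0.2003 0.0283]
scene key_grip 0.4 241 162 [0.4788 0.2266 0.0806]
scene key_collar 0.54 244 170 [0.4854 0.2243 0.0474]
scene key_collar 0.42 320 273 [ 0.4293 -0.3096  0.1292]
scene stapler_mid 0.73 319 272 [ 0.4297 -0.3051  0.1285]
scene stapler_mid 0.67 388 271 [ 0.6222 -0.3177  0.035 ]
scene stapler_mid 0.64 250 323 [ 0.2767 -0.2708  0.0044]
scene label_roll_mid 0.66 356 224 [ 0.6566 -0.1427  0.0357]
scene marker_black_mid 0.51 333 188 [ 0.7238  0.0651 -0.0059]
```

View pics/top0.png

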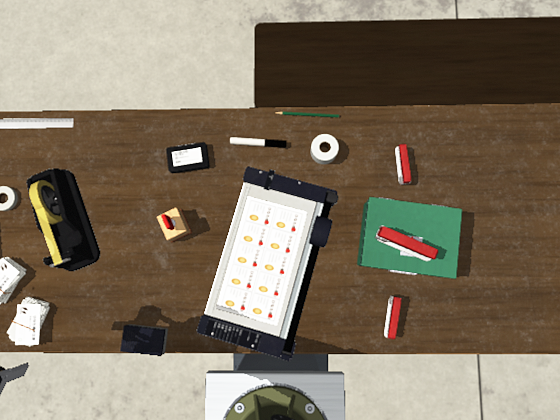

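View pics/scene0.png

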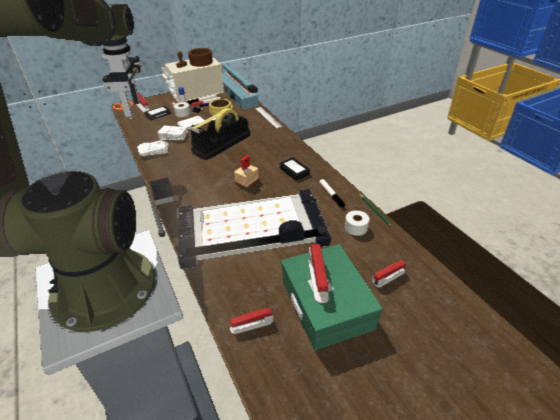

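The top view shows the box (360–462, 198–277), with the large stapler on it from (378,230) to (437,256). The smaller look-alike staplers are at (403,163) and (393,317). The key in its stand is at (170,223), and a laminator-like tray lies between the two. Next I get exact poses from depth.

```bash
cat > b.py <<'E'
from h import *
np.set_printoptions(precision=4,suppress=True)
def cloud(c):
    v,u=np.mgrid[0:420,0:560]; K=c["K"]; r=c["range_z"]
    P=np.stack([(u-K[0,2])/K[0,0]*r,-(v-K[1,2])/K[1,1]*r,-r],-1)
    T=c["world_from_camera"]; return P@T[:3,:3].T+T[:3,3]
def rect(n,P):
    (cx,cy),(w,h),a=cv2.minAreaRect(P[:,:2].astype(np.float32)*1000); print(n,len(P),"c",cx,cy,"wh",w,h,"ang",a,"zmed",np.median(P[:,2]),"zmax",P[:,2].max())
if __name__=="__main__":
  for n in ("top","scene"):
    c=camera(n); P=cloud(c); hsv=cv2.cvtColor(c["image"],cv2.COLOR_RGB2HSV).astype(int)
    ok=c["range_z"]>0; X,Y,Z=P[...,0],P[...,1],P[...,2]
    reg=ok&(X>.3)&(X<.62)&(Y<-.1)&(Y>-.5)
    g=reg&(abs(hsv[...,0]-75)<18)&(hsv[...,1]>80)
    rect(n+" boxtop",P[g&(abs(Z-.08)<.008)])
    red=((hsv[...,0]<8)|(hsv[...,0]>172))&(hsv[...,1]>140)
    rect(n+" stapler red",P[reg&red&(Z>.1)])
    rect(n+" stapler all",P[reg&(Z>.095)])
    s=ok&(X>.38)&(X<.58)&(Y>.13)&(Y<.35)
    rect(n+" standtop",P[s&(abs(Z-.044)<.006)&~red])
    rect(n+" key",P[s&red&(Z>.05)])
    t=ok&(X>.25)&(X<.7)&(Y<.12)&(Y>-.2)
    print("tray max z",np.percentile(Z[t],[50,90,99,100]))
    f=ok&(X>.25)&(X<.6)&(Y<-.41)&(Y>-.62); print("free side",f.sum(),np.percentile(Z[f],[1,50,99,100]),Y[ok&(X>.3)&(X<.6)&(abs(Z)<.02)].min())
E
python3 b.py
```

```text
top boxtop 5427 c 456.0540771484375 -302.515380859375 wh 204.80535888671875 153.1458282470703 ang 81.90032958984375 zmed 0.07880769703294621 zmax 0.08648800949561408
top stapler red 690 c 440.74188232421875 -281.87762451171875 wh 126.8638916015625 22.430513381958008 ang 66.55665588378906 zmed 0.12853706859167735 zmax 0.13495961674876567
top stapler all 777 c 440.8237609863281 -281.8731994628906 wh 126.94549560546875 27.11902618408203 ang 66.60285949707031 zmed 0.12804275685536848 zmax 0.13495961674876567
top standtop 441 c 492.8644104003906 237.18612670898438 wh 60.285736083984375 50.322059631347656 ang 25.689172744750977 zmed 0.04306294074895889 zmax 0.04896098468456189
top key 102 c 492.6673583984375 235.72947692871094 wh 32.42527770996094 8.903027534484863 ang 24.327777862548828 zmed 0.08790401796137476 zmax 0.09646128356954298
tray max z [0.0213 0.0368 0.0856 0.0928]
free side 12796 [-0.0052 -0.0012  0.003   0.08  ] -0.684077972127692
scene boxtop 4171 c 454.4912414550781 -304.1129150390625 wh 205.2464141845703 153.29306030273438 ang 81.73162841796875 zmed 0.07845005270935457 zmax 0.08375421098554603
scene stapler red 469 c 439.5966491699219 -283.3347473144531 wh 125.07750701904297 21.536462783813477 ang 66.44039154052734 zmed 0.12794848468579834 zmax 0.13372240326686513
scene stapler all 591 c 439.0326843261719 -283.15399169921875 wh 125.3610610961914 23.314197540283203 ang 67.17832946777344 zmed 0.12686778959345468 zmax 0.13372240326686513
scene standtop 155 c 491.6735534667969 236.8604278564453 wh 68.36016845703125 55.177459716796875 ang 24.90979766845703 zmed 0.042381877354386255 zmax 0.04851399844458637
scene key 95 c 492.39056396484375 234.72689819335938 wh 39.273502349853516 12.610411643981934 ang 32.09328842163086 zmed 0.07618832039323442 zmax 0.09301949348527339
tray max z [0.0185 0.0428 0.0859 0.0919]
free side 13883 [-0.0046 -0.0015  0.02    0.0811] -0.6697114942740181
```

Request:
{"name": "jog_arm", "arguments": {
  "rows": [
    [[0, 0, 0], 7.1, 0.07],
    [[0, 0, 0], 7.1, 0.07],
    [[0, 0, 0], 7.1, 0.07],
    [[0, 0, 0], 7.1, 0.07],
    [[0, 0, 0], 7.1, 0.07],
    [[0, 0, 0], 7.1, 0.07],
    [[0, 0, 0], 7.1, 0.07],
    [[0, 0, 0], 7.1, 0.07],
    [[0, 0, 0], 7.1, 0.07],
    [[0, 0, 0], 7.1, 0.07],
    [[0, 0, 0], 7.1, 0.07],
    [[0, 0, 0], 7.1, 0.07]
  ]
}}

```text
time_s: 2.1
ee_pos: [0.2276, 0.5007, 0.2055]
eef_rot: [-3.142, 0.0, 1.222]
force: [-0.4, -1.0, -0.0]
grip_width: 0.0701
grip_force: 0.0
```

```bash
cat > plan.py <<'E'
import sys; from h import *
# usage: plan.py x y z yawdeg -> turn about tool z, and shifts in present / in turned tool axes
np.set_printoptions(precision=4,suppress=True)
o=get_obs(); x,y,z,yaw=map(float,sys.argv[1:5])
d=np.array([x,y,z])-o["ee_pos"]; r=R.from_euler("xyz",o["eef_rot"]); r2=R.from_euler("xyz",[np.pi,0,np.radians(yaw)])
print("pos",o["ee_pos"],"rpy",np.degrees(o["eef_rot"]),"q",o["qpos"],"t",o["time_s"],"F",o["force"])
print("turn",np.degrees((r.inv()*r2).as_rotvec()),"shift now axes",r.inv().apply(d),"turned axes",r2.inv().apply(d))
E
python3 plan.py 0.440 -0.2825 0.205 66.6
```

```text
pos [0.2276 0.5007 0.2055] rpy [-179.9995    0.0005   69.9953] q [1.0774 0.2999 1.521  0.     1.3207 1.4266] t 2.1 F [-0.4495 -0.9871 -0.035 ]
turn [-0.0004  0.0005  3.3953] shift now axes [-0.6633  0.4675  0.0005] turned axes [-0.6344  0.5059  0.0005]
```

Request:
{"name": "jog_arm", "arguments": {
  "rows": [
    [[0, 0, 0], 3.4, 0.07],
    [[-0.0288, 0.023, 0], 0, 0.07],
    [[-0.0288, 0.023, 0], 0, 0.07],
    [[-0.0288, 0.023, 0], 0, 0.07],
    [[-0.0288, 0.023, 0], 0, 0.07],
    [[-0.0288, 0.023, 0], 0, 0.07],
    [[-0.0288, 0.023, 0], 0, 0.07],
    [[-0.0288, 0.023, 0], 0, 0.07],
    [[-0.0288, 0.023, 0], 0, 0.07],
    [[-0.0288, 0.023, 0], 0, 0.07],
    [[-0.0288, 0.023, 0], 0, 0.07],
    [[-0.0288, 0.023, 0], 0, 0.07]
  ]
}}

```text
time_s: 3.1
ee_pos: [0.3364, 0.1084, 0.2057]
eef_rot: [3.141, -0.001, 1.169]
force: [0.8, 0.7, -0.1]
grip_width: 0.0703
grip_force: 0.0
```

Request:
{"name": "jog_arm", "arguments": {
  "rows": [
    [[-0.0288, 0.023, 0], 0, 0.07],
    [[-0.0288, 0.023, 0], 0, 0.07],
    [[-0.0288, 0.023, 0], 0, 0.07],
    [[-0.0288, 0.023, 0], 0, 0.07],
    [[-0.0288, 0.023, 0], 0, 0.07],
    [[-0.0288, 0.023, 0], 0, 0.07],
    [[-0.0288, 0.023, 0], 0, 0.07],
    [[-0.0288, 0.023, 0], 0, 0.07],
    [[-0.0288, 0.023, 0], 0, 0.07],
    [[-0.0288, 0.023, 0], 0, 0.07],
    [[-0.0288, 0.023, 0], 0, 0.07],
    [[0, 0, 0], 0, 0.07]
  ]
}}

```text
time_s: 4.1
ee_pos: [0.4455, -0.2851, 0.2046]
eef_rot: [-3.141, 0.0, 1.165]
force: [-0.2, 0.0, 0.1]
grip_width: 0.0699
grip_force: 0.0
```

```bash
python3 plan.py 0.440 -0.2825 0.107 66.6; cat > w.py <<'E'
import sys; from h import *
np.set_printoptions(precision=4,suppress=True)
o=get_obs(); c=camera("wrist"); cv2.imwrite(f"pics/{sys.argv[1]}.png",c["image"][:,:,::-1])
r=R.from_euler("xyz",o["eef_rot"]).as_matrix(); p=np.array(o["ee_pos"]); T=c["T_tool_cam"]; K=c["K"]
def wz(u,v,z):
    x,y=u-K[0,2],v-K[1,2]; f=K[0,0]; q=np.hypot(x,y); t=q/f
    d=np.array([np.sin(t)*x/q,-np.sin(t)*y/q,-np.cos(t)]); d=r@T[:3,:3]@d; s=r@T[:3,3]+p
    return s+d*(z-s[2])/d[2]
if __name__=="__main__":
  for a in sys.argv[2:]:
    l,z=a.split(":")
    for d in spot_point(l,c)[:3]:
        u,v=d["at"][0]*560,d["at"][1]*420; print(l,round(d["p"],2),int(u),int(v),wz(u,v,float(z)))
E
python3 w.py w1 keyhole:0.08 stapler_mid:0.108 lock_box:0
```

```text
pos [ 0.4455 -0.2851  0.2046] rpy [-179.9745    0.0275   66.7595] q [-0.6382  0.2539  1.5817 -0.0006  1.3063 -0.2324] t 4.1 F [-0.2312  0.0101  0.1027]
turn [-0.0255  0.0275  0.1595] shift now axes [ 0.0002 -0.006   0.0976] turned axes [ 0.0002 -0.0061  0.0976]
keyhole 0.59 284 226 [ 0.4419 -0.3009  0.08  ]
stapler_mid 0.87 278 220 [ 0.4416 -0.287   0.108 ]
stapler_mid 0.8 435 152 [ 0.5974 -0.2849  0.108 ]
stapler_mid 0.68 153 241 [ 0.3257 -0.2597  0.108 ]
lock_box 0.61 294 201 [ 0.4571 -0.2985  0.    ]
```

Request:
{"name": "jog_arm", "arguments": {
  "rows": [
    [[0, -0.003, 0.02], 0.16, 0.06],
    [[0, -0.003, 0.02], 0, 0.06],
    [[0, 0, 0.02], 0, 0.06],
    [[0, 0, 0.02], 0, 0.06],
    [[0, 0, 0.0186], 0, 0.06],
    [[0, 0, 0], 0, 0.0],
    [[0, 0, 0], 0, 0.0],
    [[0, 0, 0], 0, 0.0],
    [[0, 0, 0], 0, 0.0],
    [[0, 0, 0], 0, 0.0],
    [[0, 0, 0], 0, 0.0],
    [[0, 0, 0], 0, 0.0]
  ],
  "squeeze": 25
}}

```text
time_s: 5.3
ee_pos: [0.44, -0.2784, 0.1076]
eef_rot: [3.14, 0.0, 1.166]
force: [0.7, -0.2, 4.0]
grip_width: 0.0222
grip_force: 25.0
```

Request:
{"name": "jog_arm", "arguments": {
  "rows": [
    [[0, 0, -0.01], 0, 0.0],
    [[0, 0, -0.02], 0, 0.0],
    [[0, 0, -0.02], 0, 0.0],
    [[0, 0, -0.02], 0, 0.0],
    [[0, 0, 0], 0, 0.0],
    [[0, 0, 0], 0, 0.0]
  ]
}}

```text
time_s: 5.8
ee_pos: [0.4397, -0.2782, 0.1774]
eef_rot: [3.14, 0.0, 1.166]
force: [0.1, 0.7, -2.6]
grip_width: 0.022
grip_force: 25.0
```

```bash
python3 plan.py 0.46 -0.48 0.17 81.9; python3 w.py w2 keyhole:0.08 stapler_mid:0.178
```

```text
pos [ 0.4397 -0.2782  0.1774] rpy [179.9294   0.0185  66.7825] q [-0.6346  0.2585  1.6413 -0.      1.2405 -0.2293] t 5.8 F [ 0.1062  0.6697 -2.5994]
turn [  0.0677   0.0277 -15.1174] shift now axes [-0.1774  0.0982  0.0076] turned axes [-0.1969  0.0485  0.0074]
stapler_mid 0.93 282 263 [ 0.4387 -0.2825  0.178 ]
stapler_mid 0.78 449 158 [ 0.5562 -0.2632  0.178 ]
stapler_mid 0.75 153 249 [ 0.3691 -0.2443  0.178 ]
```

Request:
{"name": "jog_arm", "arguments": {
  "rows": [
    [[-0.0276, 0.0091, 0], 0, 0.0],
    [[-0.0276, 0.0091, 0], 0, 0.0],
    [[-0.0276, 0.0091, 0], 0, 0.0],
    [[-0.0276, 0.0091, 0], 0, 0.0],
    [[-0.0276, 0.0091, 0], 0, 0.0],
    [[-0.0276, 0.0091, 0], 0, 0.0],
    [[-0.0276, 0.0091, 0], 0, 0.0],
    [[-0.0276, 0.0091, 0], 0, 0.0],
    [[0, 0, 0.03], 0, 0.0],
    [[0, 0, 0.03], 0, 0.0],
    [[0, 0, 0.03], 0, 0.0],
    [[0, 0, 0], 0, 0.0]
  ]
}}

```text
time_s: 6.95
ee_pos: [0.4173, -0.507, 0.079]
eef_rot: [-3.131, -0.006, 1.165]
force: [-0.7, 0.9, -2.6]
grip_width: 0.0221
grip_force: 25.0
```

Request:
{"name": "jog_arm", "arguments": {
  "rows": [
    [[0, 0, 0.025], 0, 0.0],
    [[0, 0, 0.015], 0, 0.0],
    [[0, 0, 0.01], 0, 0.0],
    [[0, 0, 0.004], 0, 0.0],
    [[0, 0, 0.003], 0, 0.0],
    [[0, 0, 0], 0, 0.0],
    [[0, 0, 0], 0, 0.0]
  ]
}}

```text
time_s: 7.53
ee_pos: [0.4198, -0.5101, 0.031]
eef_rot: [3.14, 0.001, 1.166]
force: [-0.1, 0.6, -2.9]
grip_width: 0.0219
grip_force: 25.0
```

Request:
{"name": "jog_arm", "arguments": {
  "rows": [
    [[0, 0, 0.002], 0, 0.0],
    [[0, 0, 0.001], 0, 0.0],
    [[0, 0, 0.001], 0, 0.0],
    [[0, 0, 0], 0, 0.0],
    [[0, 0, 0], 0, 0.0]
  ]
}}

```text
time_s: 7.95
ee_pos: [0.4203, -0.5103, 0.0272]
eef_rot: [3.139, 0.001, 1.166]
force: [2.0, 0.3, 4.7]
grip_width: 0.0218
grip_force: 25.0
```

Request:
{"name": "jog_arm", "arguments": {
  "rows": [
    [[0, 0, 0], 0, 0.03],
    [[0, 0, 0], 0, 0.05],
    [[0, 0, 0], 0, 0.06],
    [[0, 0, 0], 0, 0.06],
    [[0, 0, 0], 0, 0.06],
    [[0, 0, -0.03], 0, 0.06],
    [[0, 0, -0.04], 0, 0.06],
    [[0, 0, -0.04], 0, 0.06],
    [[0, 0, -0.04], 0, 0.06],
    [[0, 0, -0.03], 0, 0.06],
    [[0, 0, 0], 0, 0.06]
  ]
}}

```text
time_s: 8.87
ee_pos: [0.4206, -0.5113, 0.2135]
eef_rot: [3.133, 0.005, 1.166]
force: [0.3, -1.0, -0.4]
grip_width: 0.0599
grip_force: 0.0
```

```bash
python3 w.py w3 keyhole:0.08 stapler_mid:0.028; python3 - <<'E'
from b import *
c=camera("top"); P=cloud(c); X,Y,Z=P[...,0],P[...,1],P[...,2]
for n,m in (("st",(X>.3)&(X<.52)&(Y<-.44)&(Y>-.6)&(Z>.03)&(Z<.1)),):
    if m.sum()>5: rect(n,P[m])
cv2.imwrite("pics/top1.png",c["image"][:,:,::-1])
for l in ("keyhole",):
    for d in spot_point(l,c)[:2]: print(l,d["p"],world(c,d["at"][0]*560,d["at"][1]*420,.08))
E
python3 plan.py 0.4357 -0.3005 0.187 66.6
```

```text
keyhole 0.81 211 10 [ 0.4373 -0.3007  0.08  ]
stapler_mid 0.98 102 70 [ 0.2845 -0.2758  0.028 ]
stapler_mid 0.82 282 200 [ 0.4216 -0.5149  0.028 ]
st 682 c 419.06829833984375 -511.67559814453125 wh 126.21813201904297 26.757606506347656 ang 65.1816635131836 zmed 0.047788065061371954 zmax 0.05694999750521512
keyhole 0.96 [ 0.4354 -0.2958  0.08  ]
keyhole 0.46 [0.6348 0.2036 0.08  ]
pos [ 0.4192 -0.5093  0.2039] rpy [-179.8552   -0.0837   66.7829] q [-0.9377  0.5537  1.1674 -0.      1.4234 -0.5325] t 9.1167 F [-0.6147  0.3675  0.2926]
turn [-0.1449 -0.0835  0.183 ] shift now axes [ 0.1984 -0.0671  0.0174] turned axes [ 0.1982 -0.0677  0.0169]
```

View pics/w3.png

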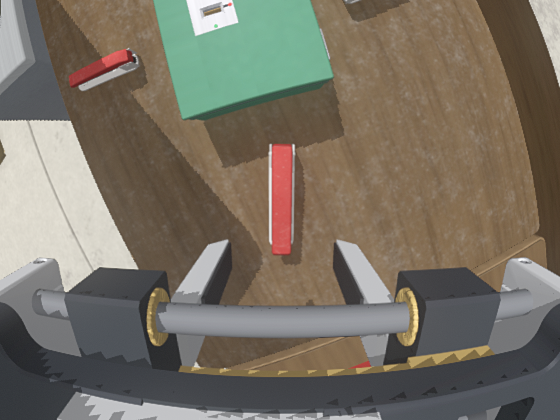

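Stapler is upright on the table at (282,200). The lock plate shows at (211,10), with the red dot on its +x side. I'll pass over the lock for a close measurement.

Request:
{"name": "jog_arm", "arguments": {
  "rows": [
    [[0.033, -0.0113, 0], 0, 0.06],
    [[0.033, -0.0113, 0], 0, 0.06],
    [[0.033, -0.0113, 0], 0, 0.06],
    [[0.033, -0.0113, 0], 0, 0.06],
    [[0.033, -0.0113, 0], 0, 0.06],
    [[0.033, -0.0113, 0], 0, 0.06],
    [[0, 0, 0], 0, 0.06],
    [[0, 0, 0], 0, 0.06],
    [[0, 0, 0], 0, 0.06]
  ]
}}

```text
time_s: 9.87
ee_pos: [0.4352, -0.3014, 0.2052]
eef_rot: [-3.141, -0.0, 1.166]
force: [-0.6, 0.1, -0.1]
grip_width: 0.0602
grip_force: 0.0
```

```bash
cat > k.py <<'E'
import sys; sys.argv=["w","w4"]
from w import *
print(p,np.degrees(o["eef_rot"]))
for l in ("keyhole","lock_box"):
    for d in spot_point(l,c)[:2]:
        u,v=d["at"][0]*560,d["at"][1]*420; print(l,round(d["p"],2),int(u),int(v),wz(u,v,.08 if l=="keyhole" else 0))
        if l=="keyhole" and d["p"]>.5: U,V=int(u),int(v)
x0,y0=max(U-50,0),max(V-40,0)
cv2.imwrite("pics/w4c.png",cv2.resize(c["image"][y0:y0+80,x0:x0+100,::-1],None,fx=7,fy=7,interpolation=cv2.INTER_NEAREST)); print("crop",x0,y0)
E
python3 k.py; python3 plan.py 0.436 -0.30 0.12 66.6
```

```text
[ 0.4352 -0.3014  0.2052] [-179.9461   -0.0066   66.7977]
keyhole 0.82 284 208 [ 0.4378 -0.3015  0.08  ]
lock_box 0.59 298 190 [ 0.4555 -0.3036  0.    ]
crop 234 168
pos [ 0.435  -0.302   0.2053] rpy [-179.9489   -0.0092   66.7164] q [-0.676   0.255   1.5787 -0.0001  1.3088 -0.2696] t 10.0167 F [-0.1538  0.1591 -0.0136]
turn [-0.0511 -0.0091  0.1164] shift now axes [0.0022 0.0003 0.0853] turned axes [0.0022 0.0002 0.0853]
```

View pics/w4c.png

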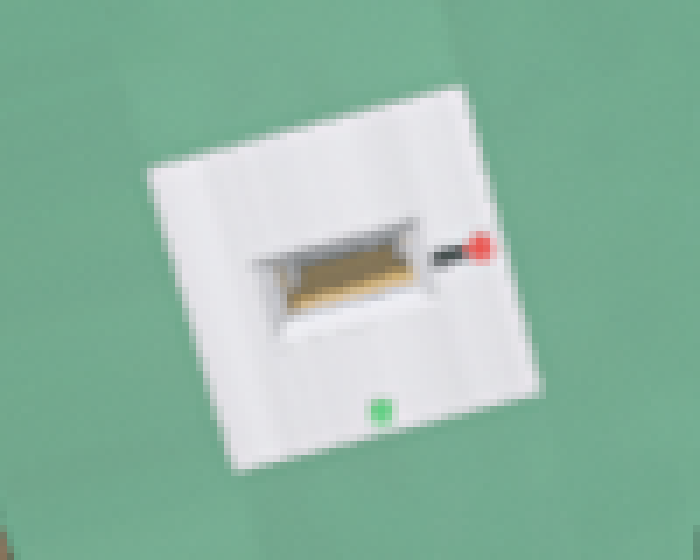

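The slot and plate centre is at pixel (283.5,207.7), which gives about (0.437,-0.301), consistent with the box fit. Next, the key.

Request:
{"name": "jog_arm", "arguments": {
  "rows": [
    [[0.0369, -0.0114, 0], 0, 0.06],
    [[0.0369, -0.0114, 0], 0, 0.06],
    [[0.0369, -0.0114, 0], 0, 0.06],
    [[0.0369, -0.0114, 0], 0, 0.06],
    [[0.0369, -0.0114, 0], 0, 0.06],
    [[0.0369, -0.0114, 0], 0, 0.06],
    [[0.0369, -0.0114, 0], 0, 0.06],
    [[0.0369, -0.0114, 0], 0, 0.06],
    [[0.0369, -0.0114, 0], 0, 0.06],
    [[0.0369, -0.0114, 0], 0, 0.06],
    [[0.0369, -0.0114, 0], 0, 0.06],
    [[0.0369, -0.0114, 0], 0, 0.06]
  ]
}}

```text
time_s: 11.02
ee_pos: [0.4843, 0.1612, 0.2056]
eef_rot: [-3.141, 0.0, 1.165]
force: [1.6, -0.5, -0.4]
grip_width: 0.0597
grip_force: 0.0
```

Request:
{"name": "jog_arm", "arguments": {
  "rows": [
    [[0.0369, -0.0114, 0], 0, 0.06],
    [[0.0369, -0.0114, 0], 0, 0.06],
    [[0, 0, 0], -7.1, 0.06],
    [[0, 0, 0], -7.1, 0.06],
    [[0, 0, 0], -7.1, 0.06],
    [[0, 0, 0], -7.1, 0.06],
    [[0, 0, 0], -7.1, 0.06],
    [[0, 0, 0], -7.1, 0.06],
    [[0, 0, 0], -7.1, 0.06],
    [[0, 0, 0], -7.1, 0.06],
    [[0, 0, 0], -7.1, 0.06],
    [[0, 0, 0], -7.1, 0.06]
  ]
}}

```text
time_s: 12.02
ee_pos: [0.4928, 0.236, 0.2054]
eef_rot: [-3.141, -0.0, 2.41]
force: [-0.9, 0.4, 0.2]
grip_width: 0.0601
grip_force: 0.0
```

Request:
{"name": "jog_arm", "arguments": {
  "rows": [
    [[0, 0, 0], -7.1, 0.06],
    [[0, 0, 0], -7.1, 0.06],
    [[0, 0, 0], -7.1, 0.06],
    [[0, 0, 0], -7.1, 0.06],
    [[0, 0, 0], -7.1, 0.06],
    [[0, 0, 0], -7.1, 0.06],
    [[0, 0, 0], -7.1, 0.06],
    [[0, 0, 0], -7.1, 0.06],
    [[0, 0, 0], -7.1, 0.06],
    [[0, 0, 0], 0, 0.06],
    [[0, 0, 0], 0, 0.06],
    [[0, 0, 0], 0, 0.06]
  ]
}}

```text
time_s: 13.02
ee_pos: [0.4924, 0.2363, 0.2056]
eef_rot: [-3.142, -0.0, -2.768]
force: [-0.6, 0.3, -0.1]
grip_width: 0.0601
grip_force: 0.0
```

```bash
python3 plan.py 0.4925 0.2357 0.12 205; cat > k2.py <<'E'
import sys; sys.argv=["w","w5"]
from w import *
for l,z in (("key_stand",0),("key_grip",.072),("key_collar",.044)):
    for d in spot_point(l,c)[:2]:
        u,v=d["at"][0]*560,d["at"][1]*420; print(l,round(d["p"],2),int(u),int(v),wz(u,v,z))
hsv=cv2.cvtColor(c["image"],cv2.COLOR_RGB2HSV).astype(int)
m=(((hsv[...,0]<8)|(hsv[...,0]>172))&(hsv[...,1]>140)).astype(np.uint8); m[260:]=0
n,L,s,ct=cv2.connectedComponentsWithStats(m)
for i in range(1,n):
    if s[i,4]>60: print("red",s[i],ct[i])
cv2.imwrite("pics/w5c.png",cv2.resize(c["image"][130:280,180:380,::-1],None,fx=4,fy=4))
E
python3 k2.py
```

```text
pos [0.4924 0.2363 0.2056] rpy [-179.9997   -0.021  -158.5942] q [ 0.3804  0.2916  1.5313 -0.      1.319  -1.564 ] t 13.0167 F [-0.5939  0.2614 -0.1051]
turn [ 0.0004 -0.021  -3.5942] shift now axes [ 0.0001 -0.0006  0.0856] turned axes [ 0.0002 -0.0006  0.0856]
key_stand 0.79 281 196 [0.495  0.2364 0.    ]
key_grip 0.84 281 208 [0.4945 0.2364 0.072 ]
key_collar 0.69 281 204 [0.4957 0.2366 0.044 ]
red [277 190  12  41 373] [282.3485 209.8257]
```

View pics/w5c.png

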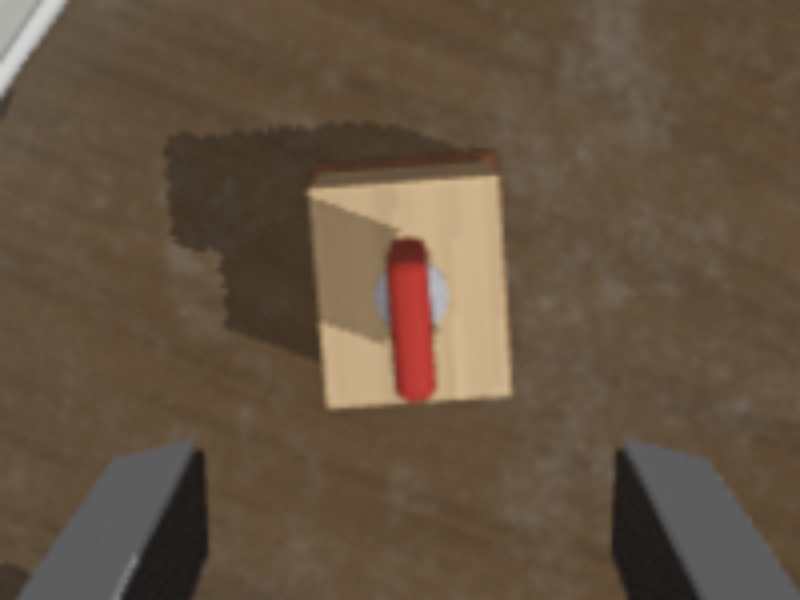

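Request:
{"name": "jog_arm", "arguments": {
  "rows": [
    [[0, 0, 0.02], -3.8, 0.05],
    [[-0.0015, -0.0006, 0.03], 0, 0.05],
    [[0, 0, 0.03], 0, 0.05],
    [[0, 0, 0.03], 0, 0.05],
    [[0, 0, 0.025], 0, 0.05],
    [[0, 0, 0.0166], 0, 0.05],
    [[0, 0, 0], 0, 0.05],
    [[0, 0, 0], 0, 0.03],
    [[0, 0, 0], 0, 0.02],
    [[0, 0, 0], 0, 0.0],
    [[0, 0, 0], 0, 0.0],
    [[0, 0, 0], 0, 0.0]
  ],
  "squeeze": 20
}}

```text
time_s: 14.22
ee_pos: [0.4942, 0.2369, 0.0551]
eef_rot: [-3.141, 0.001, -2.697]
force: [-0.1, 0.3, 0.0]
grip_width: 0.02
grip_force: 0.0
```

Request:
{"name": "jog_arm", "arguments": {
  "rows": [
    [[0, 0, 0], 0, 0.0],
    [[0, 0, 0], 0, 0.0],
    [[0, 0, 0], 0, 0.0]
  ],
  "squeeze": 45
}}

```text
time_s: 14.47
ee_pos: [0.494, 0.2368, 0.0546]
eef_rot: [-3.142, 0.001, -2.697]
force: [-1.7, -0.3, 3.8]
grip_width: 0.0098
grip_force: 45.0
```

Request:
{"name": "jog_arm", "arguments": {
  "rows": [
    [[0, 0, -0.008], 0, 0.0],
    [[0, 0, -0.01], 0, 0.0],
    [[0, 0, -0.015], 0, 0.0],
    [[0, 0, -0.02], 0, 0.0],
    [[0, 0, -0.025], 0, 0.0],
    [[0, 0, -0.03], 0, 0.0],
    [[0, 0, -0.03], 0, 0.0],
    [[0, 0, -0.012], 0, 0.0],
    [[0, 0, 0], 0, 0.0]
  ]
}}

```text
time_s: 15.22
ee_pos: [0.4948, 0.2371, 0.2084]
eef_rot: [-3.141, 0.006, -2.697]
force: [-0.5, 0.3, -1.2]
grip_width: 0.0096
grip_force: 45.0
```

Request:
{"name": "jog_arm", "arguments": {
  "rows": [
    [[0, 0, 0], 6.7, 0.0],
    [[0, 0, 0], 6.7, 0.0],
    [[0, 0, 0], 6.7, 0.0],
    [[0, 0, 0], 6.7, 0.0],
    [[0, 0, 0], 6.7, 0.0],
    [[0, 0, 0], 0, 0.0],
    [[0, 0, 0], 0, 0.0]
  ]
}}

```text
time_s: 15.8
ee_pos: [0.4935, 0.2366, 0.2036]
eef_rot: [-3.141, -0.001, 3.005]
force: [-0.1, -0.1, -0.9]
grip_width: 0.0097
grip_force: 45.0
```

```bash
python3 plan.py 0.437 -0.301 0.205 171.8; python3 - <<'E'
from b import *
for n in ("top","scene"):
    c=camera(n); P=cloud(c); hsv=cv2.cvtColor(c["image"],cv2.COLOR_RGB2HSV).astype(int)
    X,Y,Z=P[...,0],P[...,1],P[...,2]
    red=((hsv[...,0]<8)|(hsv[...,0]>172))&(hsv[...,1]>140)
    m=red&(Z>.1)&(Y>.1)&(Y<.35)&(X>.35)&(X<.6)
    if m.sum()>4: rect(n,P[m]); print(P[m].mean(0))
    cv2.imwrite(f"pics/{n}2.png",c["image"][:,:,::-1])
E
```

```text
pos [0.4935 0.2366 0.2036] rpy [-179.9687   -0.0508  172.1938] q [ 0.3801  0.296   1.5304 -0.      1.3163 -1.0544] t 15.8 F [-0.0635 -0.0653 -0.9345]
turn [-0.0315 -0.0507  0.3938] shift now axes [-0.017  -0.5403 -0.0011] turned axes [-0.0207 -0.5401 -0.0014]
scene 39 c 490.5567932128906 230.73338317871094 wh 12.015365600585938 33.12507629394531 ang 75.93704223632812 zmed 0.22016668033830478 zmax 0.23929384241921392
[0.4793 0.2338 0.2208]
```

Request:
{"name": "jog_arm", "arguments": {
  "rows": [
    [[0, 0, 0], 0.4, 0.0],
    [[-0.0015, -0.0386, 0], 0, 0.0],
    [[-0.0015, -0.0386, 0], 0, 0.0],
    [[-0.0015, -0.0386, 0], 0, 0.0],
    [[-0.0015, -0.0386, 0], 0, 0.0],
    [[-0.0015, -0.0386, 0], 0, 0.0],
    [[-0.0015, -0.0386, 0], 0, 0.0],
    [[-0.0015, -0.0386, 0], 0, 0.0],
    [[-0.0015, -0.0386, 0], 0, 0.0],
    [[-0.0015, -0.0386, 0], 0, 0.0],
    [[-0.0015, -0.0386, 0], 0, 0.0],
    [[-0.0015, -0.0386, 0], 0, 0.0]
  ]
}}

```text
time_s: 16.9
ee_pos: [0.4474, -0.1876, 0.2044]
eef_rot: [-3.141, 0.0, 2.996]
force: [0.9, 0.4, -0.0]
grip_width: 0.0099
grip_force: 45.0
```

Request:
{"name": "jog_arm", "arguments": {
  "rows": [
    [[-0.0015, -0.0386, 0], 0, 0.0],
    [[-0.0015, -0.0386, 0], 0, 0.0],
    [[-0.0015, -0.0386, 0], 0, 0.0],
    [[0, 0, 0.025], 0, 0.0],
    [[0, 0, 0.025], 0, 0.0],
    [[0, 0, 0.015], 0, 0.0],
    [[0, 0, 0.005], 0, 0.0],
    [[0, 0, 0], 0, 0.0],
    [[0, 0, 0], 0, 0.0],
    [[0, 0, 0], 0, 0.0]
  ]
}}

```text
time_s: 17.73
ee_pos: [0.436, -0.3012, 0.1355]
eef_rot: [-3.141, 0.002, 2.995]
force: [-0.7, -0.9, -0.1]
grip_width: 0.0099
grip_force: 45.0
```

```bash
python3 plan.py 0.437 -0.301 0.125 171.8; python3 w.py w6 keyhole:0.08 key_collar:0.1225 key_grip:.1535; python3 - <<'E'
import cv2; i=cv2.imread("pics/w6.png"); cv2.imwrite("pics/w6c.png",cv2.resize(i[120:320,180:380],None,fx=3,fy=3))
E
```

```text
pos [ 0.436  -0.3012  0.1355] rpy [-179.9412    0.0953  171.6263] q [-0.6736  0.3233  1.6609 -0.0001  1.1554 -2.0982] t 17.7333 F [-0.7185 -0.8795 -0.1289]
turn [-0.0589  0.0953 -0.1737] shift now axes [-0.0009  0.0003  0.0105] turned axes [-0.0009  0.0003  0.0105]
keyhole 0.87 283 228 [ 0.4361 -0.2997  0.08  ]
key_collar 0.84 282 249 [ 0.4379 -0.3012  0.1225]
key_collar 0.33 283 264 [ 0.4476 -0.3018  0.1225]
```

View pics/w6c.png

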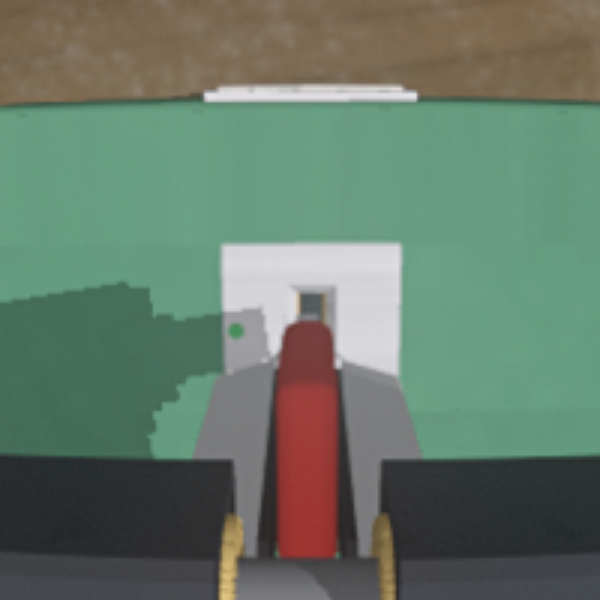

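The key in hand lines up with the slot to about 1 mm (slot column 313, key column about 310 in the crop). Descending.

Request:
{"name": "jog_arm", "arguments": {
  "rows": [
    [[0, 0.0006, 0.004], 0, 0.0],
    [[0, 0, 0.004], 0, 0.0],
    [[0, 0, 0.004], 0, 0.0],
    [[0, 0, 0.003], 0, 0.0],
    [[0, 0, 0.002], 0, 0.0],
    [[0, 0, 0.002], 0, 0.0],
    [[0, 0, 0], 0, 0.0],
    [[0, 0, 0], 0, 0.0]
  ]
}}

```text
time_s: 18.6
ee_pos: [0.4357, -0.3004, 0.1152]
eef_rot: [3.142, 0.0, 2.995]
force: [0.3, 0.4, -2.4]
grip_width: 0.0092
grip_force: 45.0
```

Request:
{"name": "jog_arm", "arguments": {
  "rows": [
    [[0, 0, 0.002], 0, 0.0],
    [[0, 0, 0.002], 0, 0.0],
    [[0, 0, 0.001], 0, 0.0],
    [[0, 0, 0], 0, 0.0],
    [[0, 0, 0], 0, 0.0]
  ]
}}

```text
time_s: 19.02
ee_pos: [0.4357, -0.3004, 0.1102]
eef_rot: [-3.142, 0.0, 2.995]
force: [2.4, 0.1, -1.5]
grip_width: 0.0099
grip_force: 45.0
```

Request:
{"name": "jog_arm", "arguments": {
  "rows": [
    [[0, 0, 0.002], 0, 0.0],
    [[0, 0, 0.002], 0, 0.0],
    [[0, 0, 0.002], 0, 0.0],
    [[0, 0, 0], 0, 0.0],
    [[0, 0, 0], 0, 0.0]
  ]
}}

```text
time_s: 19.43
ee_pos: [0.4364, -0.3008, 0.1046]
eef_rot: [-3.14, 0.002, 2.995]
force: [5.9, -1.9, 1.6]
grip_width: 0.0095
grip_force: 45.0
```

Request:
{"name": "jog_arm", "arguments": {
  "rows": [
    [[0, 0, 0.002], 0, 0.0],
    [[0, 0, 0.002], 0, 0.0],
    [[0, 0, 0.002], 0, 0.0],
    [[0, 0, 0], 0, 0.0],
    [[0, 0, 0], 0, 0.0]
  ]
}}

```text
time_s: 19.85
ee_pos: [0.4363, -0.3006, 0.0983]
eef_rot: [-3.141, 0.002, 2.995]
force: [6.6, -2.3, 0.9]
grip_width: 0.0095
grip_force: 45.0
```

Request:
{"name": "jog_arm", "arguments": {
  "rows": [
    [[-0.001, 0, 0.001], 0, 0.0],
    [[-0.0005, 0, 0.001], 0, 0.0],
    [[0, 0, 0.001], 0, 0.0],
    [[0, 0, 0.0015], 0, 0.0],
    [[0, 0, 0.0015], 0, 0.0],
    [[0, 0, 0], 0, 0.0],
    [[0, 0, 0], 0, 0.0]
  ]
}}

```text
time_s: 20.43
ee_pos: [0.4367, -0.3004, 0.0918]
eef_rot: [3.141, -0.001, 2.995]
force: [1.3, -0.4, -1.1]
grip_width: 0.0098
grip_force: 45.0
```

Request:
{"name": "jog_arm", "arguments": {
  "rows": [
    [[0, 0, 0.001], 0, 0.0],
    [[0, 0, 0.001], 0, 0.0],
    [[0, 0, 0.001], 0, 0.0],
    [[0, 0, 0], 0, 0.0],
    [[0, 0, 0], 0, 0.0]
  ]
}}

```text
time_s: 20.85
ee_pos: [0.437, -0.3005, 0.0905]
eef_rot: [-3.141, -0.0, 2.995]
force: [-6.5, 5.1, 19.5]
grip_width: 0.0096
grip_force: 45.0
```

Request:
{"name": "jog_arm", "arguments": {
  "rows": [
    [[0, 0, 0.001], 0, 0.0],
    [[0, 0, 0], 2, 0.0],
    [[0, 0, 0], -4, 0.0],
    [[0, 0, 0], 2, 0.0],
    [[0, 0, 0], 0, 0.0],
    [[0, 0, 0], 0, 0.0]
  ]
}}

```text
time_s: 21.35
ee_pos: [0.4371, -0.3009, 0.0904]
eef_rot: [-3.141, 0.001, 2.995]
force: [-8.0, 5.2, 27.9]
grip_width: 0.0098
grip_force: 45.0
```

```bash
python3 w.py w7 key_collar:0.08; python3 plan.py 0.4367 -0.3004 0.09 171.8; python3 - <<'E'
import cv2; i=cv2.imread("pics/w7.png"); cv2.imwrite("pics/w7c.png",cv2.resize(i[120:320,180:380],None,fx=3,fy=3))
E
```

```text
key_collar 0.97 283 250 [ 0.4389 -0.3001  0.08  ]
key_collar 0.59 283 247 [ 0.4364 -0.2999  0.08  ]
pos [ 0.4371 -0.3009  0.0904] rpy [-179.937     0.0444  171.6029] q [-0.6715  0.3823  1.6975 -0.0006  1.0606 -2.0955] t 21.45 F [-9.495   4.3492 27.3665]
turn [-0.0631  0.0442 -0.1972] shift now axes [0.0005 0.0004 0.0004] turned axes [0.0005 0.0004 0.0004]
```

View pics/w7c.png

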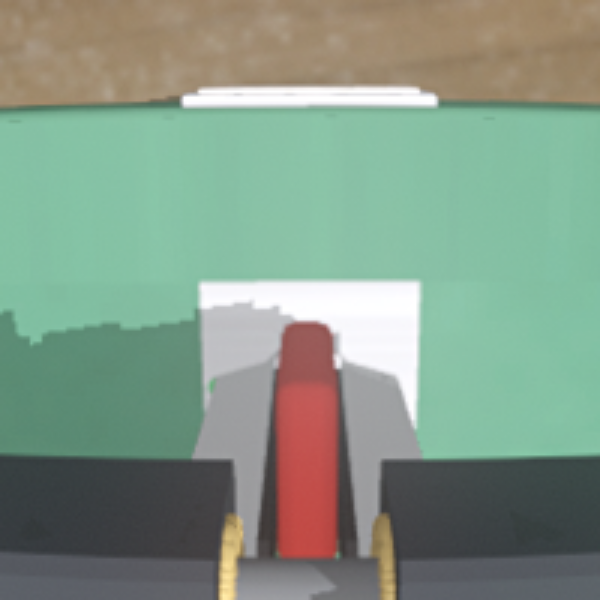

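The key is home (firm stop at z 0.0904, as computed). Now turning.

Request:
{"name": "jog_arm", "arguments": {
  "rows": [
    [[0.0005, 0.0003, 0], 3, 0.0],
    [[0, 0, 0], 5, 0.0],
    [[0, 0, 0], 5, 0.0],
    [[0, 0, 0], 5, 0.0],
    [[0, 0, 0], 5, 0.0],
    [[0, 0, 0], 5, 0.0],
    [[0, 0, 0], 0, 0.0]
  ]
}}

```text
time_s: 22.03
ee_pos: [0.4368, -0.3008, 0.0904]
eef_rot: [-3.141, 0.002, 2.501]
force: [-8.3, 2.2, 26.1]
grip_width: 0.01
grip_force: 45.0
```

```bash
python3 -c "
from h import *
o=get_obs();print(o['moment'],o['force'],np.degrees(o['eef_rot']),o['ee_pos'])"
```

```text
[ 0.59975491  1.66313767 -0.0102303 ] [-8.25925864  2.16397639 26.08081164] [-1.79952270e+02  1.14411366e-01  1.43269114e+02] [ 0.43682869 -0.30083982  0.09039901]
```

Request:
{"name": "jog_arm", "arguments": {
  "rows": [
    [[0.0004, -0.0003, 0], 5, 0.0],
    [[0, 0, 0], 5, 0.0],
    [[0, 0, 0], 5, 0.0],
    [[0, 0, 0], 5, 0.0],
    [[0, 0, 0], 5, 0.0],
    [[0, 0, 0], 5, 0.0],
    [[0, 0, 0], 0, 0.0],
    [[0, 0, 0], 0, 0.0]
  ]
}}

```text
time_s: 22.7
ee_pos: [0.4368, -0.3006, 0.0904]
eef_rot: [3.14, 0.002, 1.982]
force: [-4.3, 4.5, 23.0]
grip_width: 0.0097
grip_force: 45.0
```

Request:
{"name": "jog_arm", "arguments": {
  "rows": [
    [[0, 0, 0], 5, 0.0],
    [[0, 0, 0], 5, 0.0],
    [[0, 0, 0], 5, 0.0],
    [[0, 0, 0], 5, 0.0],
    [[0, 0, 0], 5, 0.0],
    [[0, 0, 0], 2, 0.0],
    [[0, 0, 0], 0, 0.0],
    [[0, 0, 0], 0, 0.0]
  ]
}}

```text
time_s: 23.37
ee_pos: [0.4366, -0.3007, 0.0904]
eef_rot: [3.14, 0.002, 1.511]
force: [-5.8, 3.0, 25.9]
grip_width: 0.0101
grip_force: 45.0
```

```bash
python3 -c "
from h import *
o=get_obs();print(o['moment'],o['force'],np.degrees(o['eef_rot']),o['ee_pos'],o['grip_force'])"
python3 w.py w8 key_collar:0.08 keyhole:.08; python3 - <<'E'
import cv2; i=cv2.imread("pics/w8.png"); cv2.imwrite("pics/w8c.png",cv2.resize(i[120:320,180:380],None,fx=3,fy=3))
E
```

```text
[0.74886198 1.27241741 0.08274696] [-5.77362399  2.98527309 25.94829568] [1.79897202e+02 8.87849939e-02 8.65872639e+01] [ 0.43664163 -0.30066438  0.09038508] 45.0144499540329
key_collar 0.57 284 249 [ 0.4391 -0.3006  0.08  ]
keyhole 0.76 283 249 [ 0.4382 -0.3005  0.08  ]
```

View pics/w8c.png

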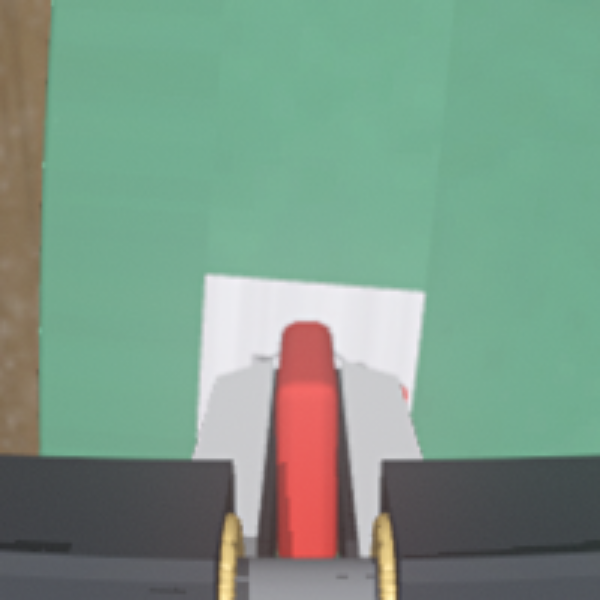

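The key is in line with the tool and turned 85° (about 1.39 rad at the plug after play). It is still pressed at 26 N and gripped at 45 N, so I'm handing in.

```bash
python3 -c "
from station import *
print(hand_in())"
```

```text
the job is handed in; nothing more can be done
None
```

The job is handed in, with no verdict returned: the stapler stands upright on the table clear of the box, and the key is fully home, turned about 1.39 rad by my estimate (85° of tool turn less the play; 1.25 needed), and still gripped and pressed in.

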